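Open the nozzle jar at the printer bench's roller station

TASK

Push the grey tote along the roller lane until it sits fully home against the stop in the station bay; only then unscrew the tight black cap of the square jar that stands in the tote's nest (anticlockwise seen from above), stop turning as soon as the threads let go, and lift the cap straight up off the jar. Finish while holding the cap: the program ends with the gripper still holding it level and still, a couple of centimetres above the jar's mouth and centred over it, with the jar left standing in its nest, the tote still home, and the other things on the bench left alone.

Things in the scene. Friction and masses are not known exactly. Their poses are not given: they have to be found in the camera images.
- lane: Fixed lane of free-turning steel rollers along its own y axis, 500 mm long, 130 mm wide; origin on the table under its centre line. Position varies, yaw up to 0.2 rad. Roller tops 50 mm above the table; they drag slightly. Side rails 110 mm apart, 72 mm high, open at the -y end (y = -290 mm).
- bay_home (a point): Where the tote's origin lies when fully home: on the centre line, lane y = 95 mm, at roller-top height; axes as the lane, push along +y. The station bay around it (lane y 25 to 175 mm): grey cheeks 107 mm apart, 105 mm high above the table, flared mouth from y = -8 mm, closed by a rigid stop plate 100 mm high at y = 175 mm.
- tote: Open grey tote, 104 mm wide (x), 160 mm long (y), walls 45 mm high, 0.45 kg, loose on the rollers between the rails; rolls with about 1 N and stays where left. Origin: centre of underside, +y towards the bay. A dark square pocket (58 mm, walls up to 32 mm, floor 4 mm up) centred at y = +28 mm holds the jar's foot and keeps it from turning; behind it a compartment with an orange bracket.
- tote_rear (a point): Middle of the outer face of the tote's rear (-y) end wall, 34 mm above its underside: push here along +y. With the TCP at about this height closed fingertips clear the rollers by 15 mm.
- jar: Clear square jar, 56 x 56 mm body, shoulder 70 mm high, neck 39 mm in diameter, 0.24 to 0.4 kg, brass nozzles inside. Origin: centre of underside; axes along the square's sides, its x and y those of the tote. Loose in the tote's pocket with 1 mm play each side, so it turns 1 to 2 degrees before it is braced.
- jar_rim (a point): Centre of the jar's mouth, 100 mm above the jar's underside.
- cap: Black ribbed round cap, 60 mm in diameter, 29 mm tall, 50 g. Origin: centre of its lower edge, 79 mm above the jar's underside while screwed on, with 9 mm of space below it over the jar's shoulder. Tight: about 0.5 N m to turn (friction varies); it rises only 1 to 2 mm, when the threads let go. Positive yaw (anticlockwise from above) opens; clockwise is blocked.
- cap_top (a point): Centre of the cap's top face, 29 mm above the cap's origin (108 mm above the jar's underside when on); axes as the cap. Cap yaw minus jar yaw starts at 0 to 0.3 rad; the threads let go at 1.15 rad (66 degrees); at about 1.75 rad the lugs run against the next thread. Once free the cap lifts straight off, clear of the rim after 21 mm.
- cap_mark (a point): Outer end of the small raised white pointer bar on top of the cap, 25 mm from its axis along the cap's own +x. While tight it points along the jar's +x (across the lane, away from the robot) or up to 0.3 rad anticlockwise of that.
- print_tower: Bystander: orange test print, two posts on a base plate 35 x 85 mm, 58 mm tall; origin under its centre.
- short_jar: Bystander: low round jar with a black cap, 64 mm in diameter, 70 mm tall, on the far side of the lane; origin under its centre.
- glue_stick: Bystander: white upright cylinder, 30 mm in diameter, 100 mm tall, on the far side of the lane; origin under its centre.
- scraper: Bystander: flat scraper 240 mm long lying on the bench at the left, past the bay end of the lane; origin under its middle.
- driver: Bystander: screwdriver lying between the robot and the lane; origin under its middle.
- parts_bin: Bystander: grey two-part bin 100 x 140 x 50 mm at the right, past the open end of the lane; origin under its centre.
- bracket: Bystander: small orange printed angle bracket, 50 x 30 x 25 mm, loose in the tote's rear compartment; it rides along; origin under its base plate.
Not all that is in view belongs to the job. Leave any orange look-alike of the jar alone.

How it is judged:
On the way, in this order (a step that is already met when the one before it is completed fails the run):
1. the tote is fully home against the stop in the bay, the cap still screwed on (y of tote in the frame of bay_home above -0.008 m and angle between the y axis of tote and the y axis of lane, either way round below 0.15 rad and linear speed of tote below 0.02 m/s and x of cap_mark in the frame of jar above 0.018 m and z of cap in the frame of jar below 0.085 m), for 0.2 s.
2. the cap has been turned anticlockwise until its threads let go, still down on the jar, jar braced in the tote at home (y of tote in the frame of bay_home above -0.008 m and angle between the y axis of tote and the y axis of lane, either way round below 0.15 rad and z of jar in the frame of tote below 0.012 m and angle between jar's own z axis and vertical below 0.15 rad and horizontal distance between jar and tote below 0.04 m and x of cap_mark in the frame of jar below 0.0125 m and y of cap_mark in the frame of jar above 0 m and z of cap in the frame of jar below 0.09 m), for 0.05 s.
At the end, for the whole second after the job is handed in: Fingers hold the cap still and level (14 degrees), lower edge 4 to 48 mm above the jar's mouth, axis within 20 mm of the jar's, touching neither jar nor tote; jar upright in its nest; tote within 8 mm of fully home, bracket in it; nothing moving (y of tote in the frame of bay_home above -0.008 m and angle between the y axis of tote and the y axis of lane, either way round below 0.15 rad and z of jar in the frame of tote below 0.012 m and angle between jar's own z axis and vertical below 0.15 rad and horizontal distance between jar and tote below 0.04 m and z of cap in the frame of jar between 0.104 and 0.148 m and horizontal distance between cap and jar below 0.02 m and angle between cap's own z axis and vertical below 0.25 rad and contact force between the fingers and cap above 2 N and contact force between each of jar, tote and cap below 0.2 N and linear speed of cap below 0.03 m/s and linear speed of tote below 0.02 m/s and z of bracket in the frame of tote below 0.02 m and horizontal distance between bracket and tote below 0.09 m); the arm keeps its last pose, push and grip.
It fails at once if the cap is turned or lifted before the tote is home (y of tote in the frame of bay_home below -0.014 m and (x of cap_mark in the frame of jar below 0.018 m or z of cap in the frame of jar above 0.09 m)).
It fails at once if the cap is turned on well past the point where the threads let go (over 98 degrees) while still down on the jar (x of cap_mark in the frame of jar below -0.0037 m and z of cap in the frame of jar below 0.085 m).
It fails at once if the jar is lifted out of its nest or tipped (z of jar in the frame of tote above 0.02 m or angle between jar's own z axis and vertical above 0.3 rad).
It fails at once if a bystander on the bench is disturbed (moved over 25 mm) (distance of any of print_tower, short_jar, glue_stick, scraper, driver, parts_bin from where it was at the start of the episode above 0.025 m).
It also fails if it takes over 58 s, if anything falls off the work surface, if the arm or the gripper's body presses on something with over 40 N, if the wrist force passes 120 N, or if a joint passes its speed limit or range.

ROBOT

A 7-joint arm with a two-finger parallel gripper is mounted at the origin on the work surface. World frame = base frame: x ahead of the robot, y to its left, z up, the work surface at z = 0. Lengths are in m, angles in rad, forces in N, time in s.
With the tool pointing down it reaches from about 0.425 to 0.825 m from the base axis. Payload 3.6 kg.
Tool frame: the origin (TCP) lies between the finger pads, 19 mm behind the fingertips; this is the grasp point; y points along the fingers, z is the direction in which the jaws open and shut, and the axes are right-handed (so a half turn about y gives the same grasp; the last joint's range is limited). The gripper opens to 85 mm and grips with 20 to 120 N. Pads are 22 mm wide; open, the fingers measure 114 mm over their backs; the gripper's body (76 mm by 85 mm) begins 54 mm behind the grasp point. The pads swing forward as they close: fully open they stand 13 mm farther back than shut.
Start: joints at [-1.173, 0.615, -0.013, 1.423, 0.008, 1.103, -0.04], TCP at [0.268, 0.592, 0.25] pointing down, gripper open.
Joint ranges: [-3.12, 3.12], [-0.3, 2.06], [-1.34, 1.32], [0.26, 2.42], [-1.36, 4.5], [0.01, 1.98], [-2.84, 2.84]. Speed limits (rad/s): [2.79, 2.79, 3.14, 3.14, 3.14, 3.14, 3.14].

INTERFACE

Orientations are given as a unit quaternion [x, y, z, w].
In Python, from plant import r gives the robot as it stands. Calls block until the motion is done:
- r.goto(position, orientation): joint-space move of the TCP to a pose.
- r.move_linear(position, frame=None, rate=0.15, contact_N=None): straight line of the TCP; frame=None keeps the orientation; rate is the mean speed in m/s. With contact_N (N) it stops when the force on the tool has changed by that much, and returns True; else False.
- r.set_joints(angles): joint-space move.
- r.move_gripper(opening): finger opening in m; the grip force is fixed at half the most; returns when the fingers have stopped.
- r.pause(seconds).
- r.solve_ik(position, orientation): joint angles nearest the present ones, or None.
- r.get_obs(): the state.
- r.camera(name): name is "side" or "top" or "wrist"; returns the picture (420x560x3 uint8, blue, green, red); there is no depth.
- r.camera_params(name): a dict with "vertical_fov" (degrees; the focal length in pixels is half the picture's height over the tangent of half this angle, whatever the lens; pixels are square), "cx", "cy" (the principal point, pixels), "origin" and "orientation" of the camera in the world. Camera axes: x right, y down, z forward; pixel columns grow to the right and rows downward; lengths in m; the calibration is good to about 2 mm. A picture is of the moment at which its call begins: read the wrist's pose just before it. camera_params takes no time and is no camera call; for the wrist camera it gives the pose at the moment of the call.
A pose or a line that the arm cannot do raises r.PlanningError and nothing moves.
- r.finish_job(): hands the job in, once; it reports no verdict.
The state is a dict: "clock": time; "joint_pos": joint angles; "joint_velocities": joint speeds; "tau": joint torques, N m; "tool_pos": TCP position; "orientation": TCP orientation; "contact_force": force on the tool from outside, world axes, zero at the start; "torque": the same for the moment, N m; "opening": finger opening in m.
Only numpy, scipy, OpenCV 4.12 (cv2) and the standard library are available. Lean on these libraries where they do the work, as an engineer would, in place of code of your own. Each camera call takes 0.05 s, during which the arm holds its last target. There are 200 camera calls.

## Working session

There is one attempt and no reset: what is moved stays moved. The work goes in short steps, each a Python script; the robot and the scene stay as the last script left them, time stands still between calls to the robot, and variables do not carry over. Pictures are saved under pics/ and viewed, about 8 in all and at most 12, crops included, and the job is handed in when it is done.

```bash
ls; mkdir -p pics; python3 - <<'E'
from plant import r
import cv2,numpy as np
for n in("top","side","wrist"):
    p=r.camera_params(n);print(n,p)
    cv2.imwrite(f"pics/{n}0.png",r.camera(n))
o=r.get_obs();print(o)
E
```

```text
pics
top {'vertical_fov': 43.796638537962004, 'cx': 277.0150075974258, 'cy': 209.92404378974123, 'origin': array([ 0.42247422, -0.02224989,  1.38747882]), 'orientation': array([-0.69474841,  0.71623845, -0.04836789,  0.04458331])}
side {'vertical_fov': 50.61289826694212, 'cx': 279.45203331148576, 'cy': 201.1686011069162, 'origin': array([-0.03461444, -0.67462535,  0.78589658]), 'orientation': array([ 0.83689015, -0.32059877,  0.1686549 , -0.41034965])}
wrist {'vertical_fov': 59.17244835193863, 'cx': 280.0748620973236, 'cy': 205.82090247190158, 'origin': array([0.19926326, 0.62372738, 0.37324843]), 'orientation': array([0.83065178, 0.53608875, 0.08048088, 0.12707986])}
{'clock': 0.15, 'joint_pos': array([-1.17249968,  0.61569768, -0.01260664,  1.42454957,  0.00809142,
        1.10340576, -0.04043305]), 'joint_velocities': array([-0.00155685, -0.00255403, -0.00096698, -0.00450841,  0.00047759,
       -0.00010461,  0.00062297]), 'tau': array([ 8.24359699e-05, -4.69659626e+01,  2.59539653e-01, -1.71251768e+01,
        1.00691960e-02,  7.04866630e-03,  1.19065572e-05]), 'tool_pos': array([0.26764756, 0.59172679, 0.24909764]), 'orientation': array([ 0.69191394, -0.14919889,  0.14891094, -0.69052178]), 'contact_force': array([-0.51285331, -0.4200798 , -0.18198882]), 'torque': array([-0.02731398,  0.02522223,  0.03483703]), 'opening': 0.08538060669984948}
```

View pics/top0.png

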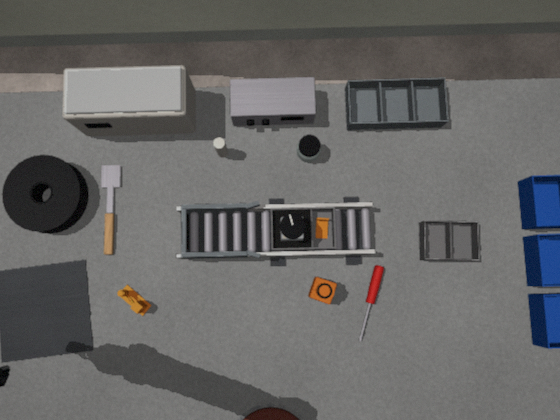

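View pics/side0.png

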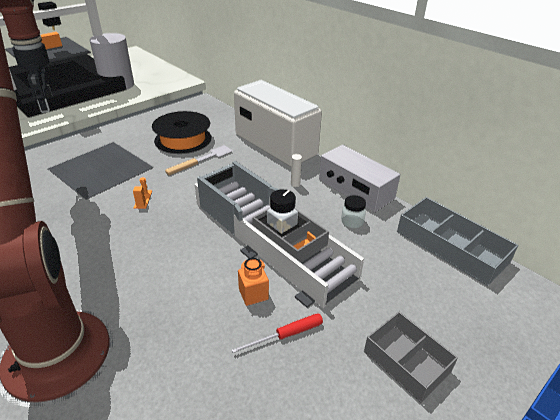

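The top view shows the lane from about (180,205) to (375,258), with its bay end on the left (+y). The tote is at about x 270–335, and the black cap with its white pointer is at (292,226). There are two square jars. One is at (292,226), clear with a black cap and standing in the tote, which fits the description. The other is at (323,291), orange and on the bench: that is the look-alike, so I leave it alone. I'll confirm this with a crop and take measurements.

```bash
cat > h.py <<'E'
import numpy as np,cv2
from scipy.spatial.transform import Rotation as R
def ray(p,uv,z):
    """pixel(s) -> world points on plane z"""
    uv=np.atleast_2d(np.asarray(uv,float)); f=210/np.tan(np.radians(p["vertical_fov"]/2))
    d=np.c_[(uv[:,0]-p["cx"])/f,(uv[:,1]-p["cy"])/f,np.ones(len(uv))]@R.from_quat(p["orientation"]).as_matrix().T
    o=np.asarray(p["origin"]); return o+d*((z-o[2])/d[:,2])[:,None]
def proj(p,X):
    f=210/np.tan(np.radians(p["vertical_fov"]/2))
    c=(np.atleast_2d(X)-p["origin"])@R.from_quat(p["orientation"]).as_matrix()
    return np.c_[p["cx"]+f*c[:,0]/c[:,2],p["cy"]+f*c[:,1]/c[:,2]]
E
python3 - <<'E'
from h import *
from plant import r
p=r.camera_params("top");im=cv2.imread("pics/top0.png")
# rails: white thin lines
g=cv2.cvtColor(im,cv2.COLOR_BGR2GRAY)
sub=im[195:265,265:380]
for name,lo,hi in(("far",200,212),("near",246,260)):
    pts=[]
    for u in range(295,372):
        c=g[lo:hi,u].astype(float)
        w=np.clip(c-150,0,None)
        if w.sum()>40: pts.append((u,lo+(w*np.arange(hi-lo)).sum()/w.sum()))
    X=ray(p,pts,.072); k=np.polyfit(X[:,1],X[:,0],1)
    print(name,len(pts),"slope dx/dy",k[0],"x at y=-.05",np.polyval(k,-.05),"y range",X[:,1].min(),X[:,1].max())
# cap
m=(g<45).astype(np.uint8)[195:265,265:320]
n,l,s,c=cv2.connectedComponentsWithStats(m); 
for i in range(1,n):
    if s[i,4]>50: print(s[i],c[i]+[265,195])
cv2.imwrite("pics/c1.png",cv2.resize(im[190:310,170:390],None,fx=3.6,fy=3.6,interpolation=cv2.INTER_CUBIC))
E
```

```text
far 77 slope dx/dy 0.010015037921346323 x at y=-.05 0.6073198433978837 y range -0.271614975917031 -0.07807153377946538
near 77 slope dx/dy 0.00559117221195279 x at y=-.05 0.48654414781410055 y range -0.2650871065202632 -0.0738358779285001
[   8   15   38   38 1226] [291.58156607 227.87846656]
```

View pics/c1.png

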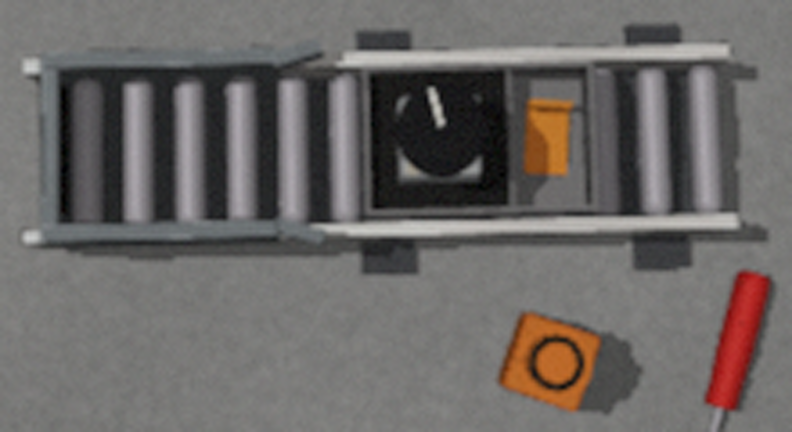

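The crop confirms the choice. The clear jar with the black cap sits in the tote's dark pocket, and its pointer runs from crop (440,125) out to (432,88). The orange jar on the bench at crop (550,362) is the look-alike. Next I convert the edges to world coordinates and plan the poses.

```bash
python3 - <<'E'
from h import *
from plant import r
p=r.camera_params("top")
cv=lambda a:(np.array(a,float)+.5)/3.6-.5+[170,190]
print("tote front",ray(p,cv([(362,70),(362,212)]),.095)[:,:2],"rear",ray(p,cv([(597,68),(595,210)]),.095)[:,:2])
print("stop inner",ray(p,cv([(59,70),(62,225)]),.1)[:,:2],"outer",ray(p,cv([(41,60),(43,240)]),.1)[:,:2])
print("rail ends",ray(p,cv([(729,50),(739,222),(22,66),(22,237)]),.072)[:,:2])
print("cheek outer far/near",ray(p,cv([(50,57),(275,52),(50,238),(275,235)]),.105)[:,:2])
c=ray(p,cv([(440.5,132)]),.162)[0]; t=ray(p,cv([(432,87)]),.163)[0]; print("cap",c,"mark",t,np.linalg.norm((t-c)[:2]),np.arctan2(*(t-c)[1::-1]))
# IK checks
q=R.from_quat(r.get_obs()["orientation"]).as_matrix();print(q.round(3))
def ori(yaw): # tool y down, tool z (jaw axis) at yaw
    y=np.array([0,0,-1.]);z=np.array([np.cos(yaw),np.sin(yaw),0]);return R.from_matrix(np.c_[np.cross(y,z),y,z]).as_quat()
for yaw in np.arange(-3,3.2,.5):
    print(round(yaw,2),*[None if s is None else np.round(s,2) for s in (r.solve_ik(P,ori(yaw)) for P in([.547,.12,.147],[.547,-.26,.084]))])
E
```

```text
tote front [[ 0.59599074 -0.01486498]
 [ 0.49768296 -0.01201663]] rear [[ 0.59246258 -0.17784761]
 [ 0.49417688 -0.17201008]]
stop inner [[0.60164111 0.19415378]
 [0.49477194 0.19294484]] outer [[0.60898729 0.20651938]
 [0.48495342 0.20597333]]
rail ends [[ 0.60549754 -0.27453242]
 [ 0.48401686 -0.27489421]
 [ 0.60917367  0.22491163]
 [ 0.48884426  0.22554493]]
cheek outer far/near [[0.61016104 0.19942999]
 [0.60896193 0.04460505]
 [0.48592102 0.20032618]
 [0.48328805 0.04748306]]
cap [ 0.54451073 -0.06542393  0.162     ] mark [ 0.57422398 -0.06083491  0.163     ] 0.030065532595003434 0.1532329505059764
[[ 0.911 -0.001  0.412]
 [-0.412 -0.002  0.911]
 [ 0.    -1.    -0.002]]
-3.0 [ 0.08  0.65 -0.53  1.8   0.44  0.81  2.61] [-0.17  1.05  1.13  1.74 -1.07  1.11 -1.67]
-2.5 [-0.87  0.88  1.13  1.83 -0.92  1.07 -1.88] [-0.17  1.05  1.13  1.74 -1.07  1.11 -1.17]
-2.0 [-0.87  0.88  1.13  1.83 -0.92  1.07 -1.38] [-0.1   0.95  0.94  1.74 -0.92  0.96 -0.78]
-1.5 [-0.64  0.67  0.62  1.82 -0.52  0.82 -1.26] [ 0.11  0.8   0.5   1.73 -0.53  0.75 -0.62]
-1.0 [-0.58  0.65  0.52  1.82 -0.44  0.79 -0.83] [ 0.13  0.79  0.47  1.73 -0.5   0.74 -0.15]
-0.5 [-0.51  0.63  0.41  1.82 -0.34  0.77 -0.42] [ 0.17  0.78  0.41  1.73 -0.43  0.72  0.3 ]
0.0 [-0.44  0.61  0.3   1.81 -0.25  0.75 -0.02] [ 0.21  0.76  0.32  1.73 -0.34  0.7   0.72]
0.5 [-0.37  0.6   0.18  1.81 -0.15  0.74  0.39] [ 0.27  0.75  0.22  1.73 -0.24  0.69  1.12]
1.0 [-0.3   0.6   0.07  1.81 -0.06  0.74  0.8 ] [ 0.34  0.74  0.11  1.72 -0.12  0.68  1.51]
1.5 [-0.23  0.6  -0.04  1.81  0.04  0.74  1.21] [ 0.42  0.74 -0.02  1.72  0.02  0.68  1.89]
2.0 [-0.14  0.6  -0.19  1.8   0.16  0.75  1.6 ] [ 0.51  0.75 -0.17  1.72  0.18  0.69  2.25]
2.5 [-0.05  0.62 -0.33  1.8   0.27  0.77  1.99] [ 0.59  0.76 -0.3   1.72  0.32  0.71  2.62]
3.0 [ 0.03  0.64 -0.45  1.8   0.37  0.79  2.39] [-0.17  1.05  1.13  1.74 -1.07  1.11 -1.95]
```

Lane origin is at y≈0.015 and centre x≈0.547, yaw≈−0.0075. The tote's rear is at y≈−0.175 and will be at about 0.03 when home, so I can push now.

```bash
cat >> h.py <<'E'
def ori(yaw): # tool y down, jaw axis (tool z) at world yaw
    y=np.array([0,0,-1.]);z=np.array([np.cos(yaw),np.sin(yaw),0]);return R.from_matrix(np.c_[np.cross(y,z),y,z]).as_quat()
PSI=-.0075
lx=lambda y:.547-np.tan(PSI)*(y+.05)   # lane centre x at world y
E
python3 - <<'E'
from h import *
from plant import r
def st(s):
    o=r.get_obs();print(s,round(o["clock"],2),o["tool_pos"].round(4),o["contact_force"].round(1),o["torque"].round(2),round(o["opening"],4))
r.move_gripper(0); st("shut")
Q=ori(np.pi/2+PSI)
r.goto([lx(-.225),-.225,.25],Q); st("above")
r.move_linear([lx(-.225),-.225,.084],rate=.12,contact_N=15); st("down")
for k in range(3):
    print(r.move_linear([lx(.05),.05,.084],rate=.06,contact_N=10)); st("push")
    if r.get_obs()["tool_pos"][1]>0: break
cv2.imwrite("pics/top1.png",r.camera("top"))
E
```

```text
shut 0.92 [0.2679 0.5922 0.25  ] [-0.8  0.3 -0.2] [-0.01 -0.02  0.  ] -0.0002
above 3.94 [ 0.5462 -0.2239  0.2499] [-0.8  0.1 -0.7] [-0.01 -0.03 -0.  ] 0.0002
down 5.47 [ 0.5462 -0.2252  0.0848] [ 0.  -0.5 -0.3] [0.02 0.04 0.02] -0.0001
True
push 7.5 [ 0.5463 -0.1291  0.0839] [-0.4 -0.2  0.8] [-0.19 -0.01 -0.05] 0.0001
True
push 8.12 [ 0.5455 -0.1292  0.0833] [ 0.3 -0.8  0.8] [-0.2  -0.   -0.02] -0.0
True
push 8.69 [ 0.5451 -0.1293  0.0831] [ 0.4 -1.3  0.2] [-0.21 -0.09  0.07] -0.0001
```

```bash
python3 - <<'E'
from plant import r
import cv2,numpy as np
t=cv2.imread("pics/top1.png")[190:275,170:390]; s=r.camera("side")[130:330,170:390]
t=cv2.resize(t,(792,306),interpolation=cv2.INTER_CUBIC)
cv2.imwrite("pics/c2.png",t);cv2.imwrite("pics/c3.png",cv2.resize(s,(660,600),interpolation=cv2.INTER_CUBIC))
E
```

```text
(no output)
```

View pics/c2.png

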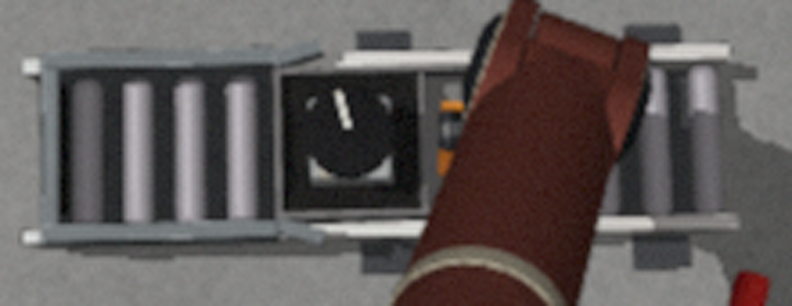

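View pics/c3.png

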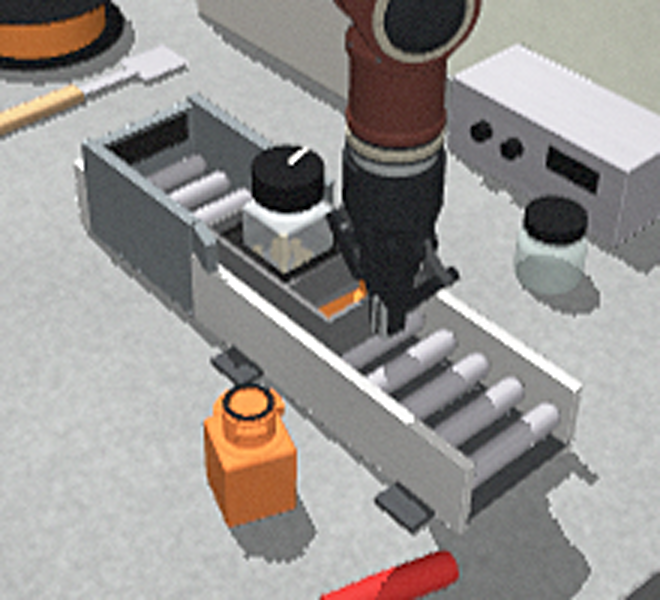

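The crops show the tote's front corner at the bay mouth (crop x≈278). The tote is slightly yawed and wedged between the cheeks, with the cap still on. I'll back off and push with two spread fingers (opening 60 mm, jaws across the lane), which squares the tote to the lane.

```bash
cat > push2.py <<'E'
from h import *
from plant import r
def st(s):
    o=r.get_obs();print(s,round(o["clock"],2),o["tool_pos"].round(4),o["contact_force"].round(1),o["torque"].round(2),round(o["opening"],4))
r.move_linear([lx(-.2),-.2,.084],rate=.15); r.move_linear([lx(-.2),-.2,.2],rate=.2)
r.goto([lx(-.2),-.2,.2],ori(PSI)); r.move_gripper(.06); st("turned")
r.move_linear([lx(-.2),-.2,.083],rate=.15,contact_N=15); st("down")
for c in(12,12,20):
    print(r.move_linear([lx(.05),.05,.083],rate=.06,contact_N=c)); st("push")
    if r.get_obs()["tool_pos"][1]>0: break
cv2.imwrite("pics/top2.png",r.camera("top"))
t=cv2.imread("pics/top2.png")[190:275,170:390]
cv2.imwrite("pics/c4.png",cv2.resize(t,(792,306),interpolation=cv2.INTER_CUBIC))
E
python3 push2.py
```

```text
turned 11.88 [ 0.5459 -0.2     0.2   ] [ 0.2  1.4 -0.1] [-0.01 -0.02  0.03] 0.0603
down 12.82 [ 0.5465 -0.2005  0.0838] [-0.3 -0.4  0.7] [-0.04 -0.01  0.  ] 0.0598
True
push 14.57 [ 0.5463 -0.1261  0.0832] [ 0.6 -1.5  0.5] [-0.23  0.02  0.03] 0.0595
True
push 15.17 [ 0.5458 -0.1263  0.0831] [ 0.1 -0.6  0.6] [-0.17 -0.05 -0.03] 0.0601
True
push 15.9 [ 0.5455 -0.1266  0.0843] [ 0.4 -1.5  1.2] [-0.28  0.01  0.06] 0.06
```

View pics/c4.png

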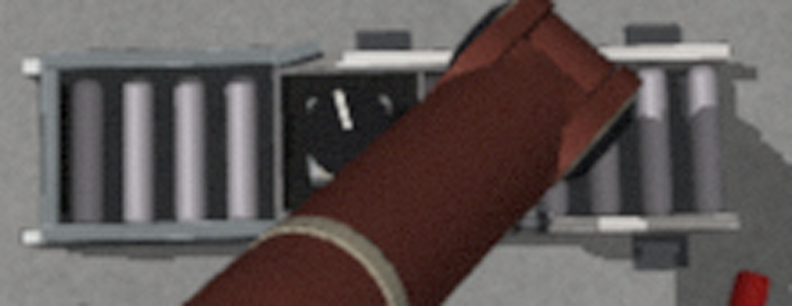

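It stopped at the same place with the push squared, so something is blocking the tote there. I'll take one enlarged look at the mouth from both fixed views and log the force during a push.

```bash
python3 - <<'E'
from plant import r
import cv2,numpy as np
r.move_linear([.546,-.18,.083],rate=.15)
s=r.camera("side"); w=r.camera("wrist"); cv2.imwrite("pics/side3.png",s)
t=cv2.imread("pics/top1.png")[197:267,238:298]
C=cv2.INTER_CUBIC
a=cv2.resize(t,(480,560),interpolation=C)
b=cv2.resize(s[170:250,215:263+0],(320,533),interpolation=C)[:280]
b=cv2.resize(s[195:265,205:285],(320,280),interpolation=C)
c=cv2.resize(w,(320,240)); c=cv2.copyMakeBorder(c,0,40,0,0,cv2.BORDER_CONSTANT)
cv2.imwrite("pics/c5.png",np.hstack([a,np.vstack([b,c])]))
E
```

```text
(no output)
```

View pics/c5.png

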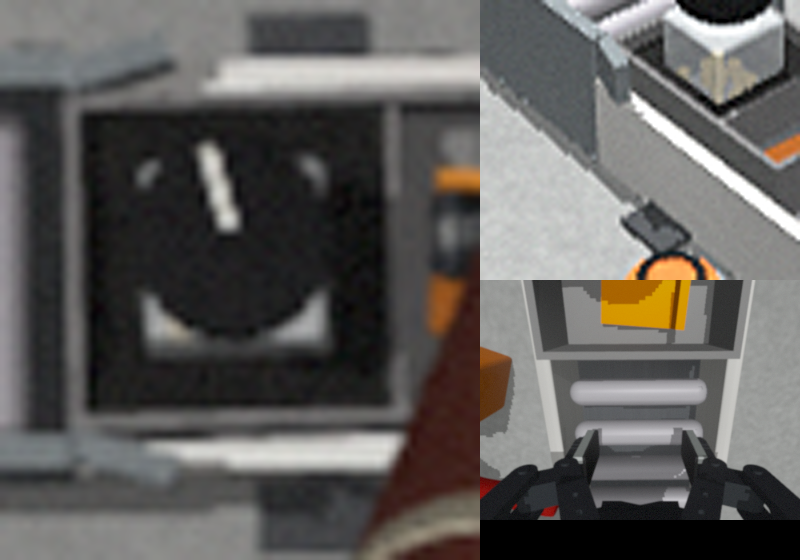

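The mouth view (front wall at panel u≈72, cheek kink at u≈75) shows the tote roughly centred and square, just entering the cheeks. I'll push in small steps and read the steady force and moment to see what resists.

```bash
cat > step.py <<'E'
from h import *
from plant import r
import sys
y0,y1,dy,z=map(float,sys.argv[1:5]); off=float(sys.argv[5]) if len(sys.argv)>5 else 0; fmax=30
y=y0
while y<=y1+1e-9:
    r.move_linear([lx(y)+off,y,z],rate=.06)
    o=r.get_obs();f=o["contact_force"]
    print(round(o["clock"],2),"cmd",round(y,4),o["tool_pos"].round(4),f.round(1),o["torque"].round(2))
    if np.linalg.norm(f)>fmax: break
    y+=dy
E
python3 step.py -.128 -.09 .004 .083
```

```text
17.57 cmd -0.128 [ 0.5464 -0.1286  0.0831] [-0.1 -0.2  0.5] [ 0.04 -0.01  0.05]
17.82 cmd -0.124 [ 0.5463 -0.1265  0.0834] [-0.4 -4.4 -0.5] [-0.92  0.11  0.2 ]
18.07 cmd -0.12 [ 0.5462 -0.1264  0.0837] [ -0.1 -11.1  -1.6] [-2.12  0.07  0.39]
18.32 cmd -0.116 [ 0.5461 -0.1262  0.0843] [ -2.5 -15.8  -2.9] [-3.19  0.25  0.54]
18.57 cmd -0.112 [ 0.5448 -0.1254  0.0847] [ -3.2 -20.3  -2.4] [-4.01  0.64  0.33]
18.82 cmd -0.108 [ 0.5441 -0.125   0.0851] [ -4.7 -25.5  -1.7] [-4.85  0.88  0.2 ]
19.07 cmd -0.104 [ 0.5446 -0.1204  0.0852] [ -5.1 -24.7  -0.2] [-4.78  0.86  0.4 ]
19.32 cmd -0.1 [ 0.5448 -0.116   0.0852] [ -3.7 -23.9  -0.7] [-4.65  0.86  0.35]
19.57 cmd -0.096 [ 0.5448 -0.1118  0.0851] [ -4.2 -23.6  -0.4] [-4.67  0.88  0.41]
19.82 cmd -0.092 [ 0.545  -0.1078  0.0852] [ -3.7 -23.7   0.4] [-4.6   0.86  0.43]
```

```bash
python3 - <<'E'
from plant import r
import cv2,numpy as np
C=cv2.INTER_CUBIC
s=r.camera("side"); w=r.camera("wrist"); t=r.camera("top")
a=cv2.resize(t[195:265,175:315],(560,280),interpolation=C)
b=cv2.resize(s[150:270,170:310],(350,300),interpolation=C)
c=cv2.resize(w,(400,300))
o=np.zeros((580,760,3),np.uint8);o[:280,:560]=a;o[280:,:350]=b;o[280:,352:752]=c
cv2.imwrite("pics/c6.png",o)
E
```

```text
(no output)
```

View pics/c6.png

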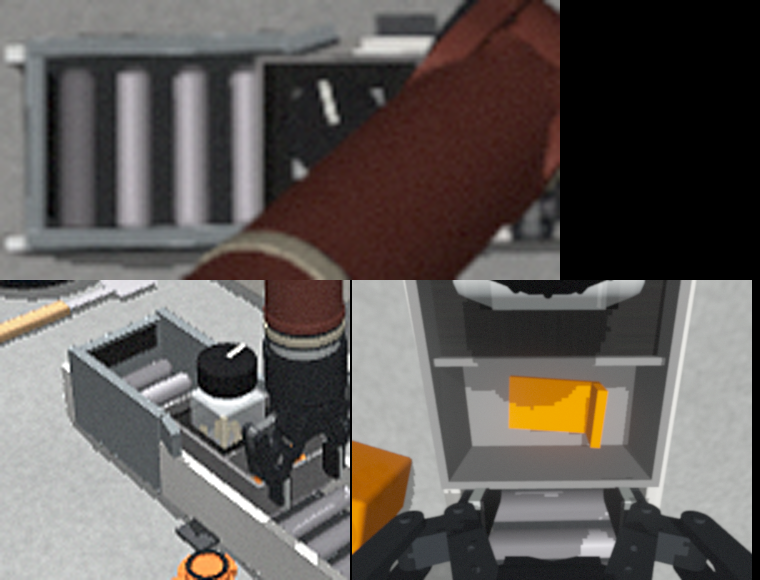

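The tote is moving in steadily under about 24 N, square by eye, with a −x side force on the tool. My lane centre may be 2–3 mm too far in +x, so I'll continue with a −3 mm lateral offset.

```bash
python3 step.py -.092 -.07 .005 .083 -.003
```

```text
20.23 cmd -0.092 [ 0.5441 -0.1073  0.0857] [  0.1 -22.9  -0.1] [-4.39  0.44 -0.01]
20.48 cmd -0.087 [ 0.5443 -0.1028  0.0858] [ -0.1 -24.    0.4] [-4.55  0.42  0.08]
20.73 cmd -0.082 [ 0.5445 -0.0987  0.0858] [ -1.  -25.4  -1.4] [-4.84  0.31  0.16]
20.98 cmd -0.077 [ 0.5446 -0.0933  0.0856] [ -0.5 -24.2  -1.2] [-4.76  0.29  0.09]
21.23 cmd -0.072 [ 0.5447 -0.0881  0.0856] [ -0.3 -25.4   0.2] [-4.7   0.23  0.14]
```

```bash
python3 - <<'E'
from h import *
from plant import r
print(r.move_linear([lx(.012)-.003,.012,.083],rate=.05,contact_N=11))
o=r.get_obs();print(o["clock"],o["tool_pos"].round(4),o["contact_force"].round(1))
E
sed -i 's/fmax=30/fmax=34/' step.py; python3 step.py .016 .05 .004 .083 -.003
```

```text
False
23.0583 [ 0.5467 -0.0053  0.0857] [  1.4 -26.3  -0.1]
23.31 cmd 0.016 [ 0.5467 -0.0009  0.0858] [  0. -26.   1.] [-4.99 -0.04  0.45]
23.56 cmd 0.02 [0.5468 0.0031 0.0858] [  0.3 -26.4   0.3] [-5.11 -0.09  0.56]
23.81 cmd 0.024 [0.5469 0.0071 0.0858] [  1.2 -26.1   1.9] [-5.02 -0.    0.5 ]
24.06 cmd 0.028 [0.5469 0.0102 0.0859] [  0.7 -28.2   2.1] [-5.37 -0.09  0.52]
24.31 cmd 0.032 [0.547  0.0137 0.0859] [  1.4 -28.    1.7] [-5.4  -0.09  0.64]
24.56 cmd 0.036 [0.5471 0.018  0.0858] [  1.9 -27.6   1.8] [-5.42 -0.16  0.58]
24.81 cmd 0.04 [0.5472 0.0219 0.0858] [  1.7 -28.6   0.6] [-5.46 -0.22  0.63]
25.06 cmd 0.044 [0.5472 0.022  0.0859] [  2.3 -34.4  -1.3] [-6.66 -0.27  0.88]
```

The tote is home: it stopped dead at TCP y=0.022 and the force climbed stiffly. Next I retract and look at the cap from above with the wrist camera.

```bash
python3 - <<'E'
from h import *
from plant import r
r.move_linear([.546,-.01,.085],rate=.15); r.move_linear([.546,-.01,.26],rate=.25)
r.move_gripper(.085)
r.goto([.546,.138,.26],ori(-.6)); r.pause(.2)
import json
p=r.camera_params("wrist"); w=r.camera("wrist"); t=r.camera("top")
json.dump({k:np.asarray(v).tolist() for k,v in p.items()},open("wp.json","w"))
cv2.imwrite("pics/w4.png",w);cv2.imwrite("pics/t4.png",t)
o=r.get_obs();print(o["clock"],o["tool_pos"],o["joint_pos"].round(2))
print("expected cap top px",proj(p,[.546,.14,.162]),"stop top",proj(p,[[.546,.192,.1]]))
E
```

```text
27.8 [0.54617154 0.13649597 0.26035789] [-0.86  0.64  0.99  1.69 -0.58  1.14 -0.31]
expected cap top px [[275.38475033 211.79243186]] stop top [[237.20070902 132.78647191]]
```

View pics/w4.png

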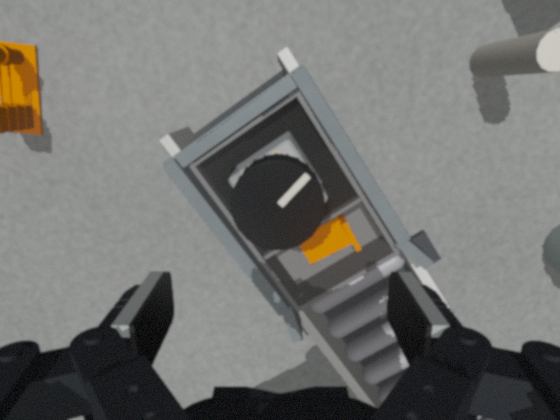

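The tote's front wall sits flush against the stop at about (247,125). The cap disc is at about (279,201), and the pointer runs from (281,204) out to (309,176).

```bash
python3 - <<'E'
from h import *
import json
p={k:(np.array(v) if isinstance(v,list) else v) for k,v in json.load(open("wp.json")).items()}
w=cv2.imread("pics/w4.png");g=cv2.cvtColor(w,cv2.COLOR_BGR2GRAY)
m=(g<38).astype(np.uint8); m[:140]=0;m[262:]=0;m[:,:215]=0;m[:,345:]=0
m=cv2.morphologyEx(cv2.morphologyEx(m,cv2.MORPH_CLOSE,np.ones((15,15))),cv2.MORPH_OPEN,cv2.getStructuringElement(cv2.MORPH_ELLIPSE,(41,41)))
c=max(cv2.findContours(m,0,1)[0],key=cv2.contourArea);print("circ",cv2.minEnclosingCircle(c),cv2.fitEllipse(c))
wm=((g>150)*1).astype(np.uint8); wm[:165]=0;wm[215:]=0;wm[:,:265]=0;wm[:,320:]=0
c2=max(cv2.findContours(wm,0,1)[0],key=cv2.contourArea);b=cv2.minAreaRect(c2);bp=cv2.boxPoints(b);print("bar",b)
i=np.argsort(bp[:,0]-bp[:,1]);inn=bp[i[:2]].mean(0);out=bp[i[2:]].mean(0)
A=ray(p,[inn,out],.163);d=A[1]-A[0];a=np.arctan2(d[1],d[0]);print(A.round(4),"len",np.linalg.norm(d),"yaw",a)
print("axis from bar tip", (A[1]-.025*d/np.linalg.norm(d)).round(4))
e=cv2.fitEllipse(c)[0];print("disc centre z.162",ray(p,[e],.162).round(4),"z.150",ray(p,[e],.15).round(4))
E
```

```text
Traceback (most recent call last):
ValueError: max() iterable argument is empty
```

```bash
cat > cap.py <<'E'
from h import *
import json
p={k:(np.array(v) if isinstance(v,list) else v) for k,v in json.load(open("wp.json")).items()}
w=cv2.imread("pics/w4.png");g=cv2.cvtColor(w,cv2.COLOR_BGR2GRAY)
print("cap grey",g[215,250:300:10],"pocket",g[165,300:340:8])
print("hough",cv2.HoughCircles(cv2.medianBlur(g,5)[140:265,215:345],cv2.HOUGH_GRADIENT,1.0,40,param1=60,param2=12,minRadius=40,maxRadius=56))
wm=((g>150)*1).astype(np.uint8); wm[:165]=0;wm[215:]=0;wm[:,:272]=0;wm[:,:]*=(np.hypot(*np.meshgrid(np.arange(560)-279,np.arange(420)-201))<44).astype(np.uint8)
c2=max(cv2.findContours(wm,0,1)[0],key=cv2.contourArea);b=cv2.minAreaRect(c2);bp=cv2.boxPoints(b);print("bar",b)
i=np.argsort(bp[:,0]-bp[:,1]);inn=bp[i[:2]].mean(0);out=bp[i[2:]].mean(0)
A=ray(p,[inn,out],.163);d=A[1]-A[0];a=np.arctan2(d[1],d[0]);print(A.round(4),"len",np.linalg.norm(d),"yaw",a)
print("axis from bar tip", (A[1]-.025*d/np.linalg.norm(d)).round(4))
print("disc(279,201)",ray(p,[(279,201)],.16).round(4))
E
python3 cap.py
```

```text
cap grey [42 41 42 45 41] pocket [36 72 49 52 55]
hough [[[ 62.5  61.5  47.7]
  [116.5  79.5  44. ]]]
bar ((293.6058044433594, 189.62551879882812), (7.394994735717773, 41.034969329833984), 43.53120422363281)
[[0.5511 0.1428 0.163 ]
 [0.5761 0.1486 0.163 ]] len 0.025731656580254447 yaw 0.2294667718398404
axis from bar tip [0.5518 0.1429 0.163 ]
disc(279,201) [[0.5516 0.1441 0.16  ]]
```

```bash
python3 - <<'E'
from h import *
from plant import r
def st(s):
    o=r.get_obs();print(s,round(o["clock"],2),o["tool_pos"].round(4),o["contact_force"].round(1),o["torque"].round(2),round(o["opening"],4),o["joint_pos"][6].round(3));return o
P=[.5507,.1427]
r.goto([*P,.22],ori(-.6)); st("above")
print(r.move_linear([*P,.147],rate=.1,contact_N=8)); st("down")
r.move_gripper(.0); r.pause(.2); st("grip")
E
```

```text
above 28.08 [0.5496 0.1428 0.2188] [ 0.  -0.5  0.1] [-0.01 -0.07 -0.03] 0.0846 -0.283
False
down 28.97 [0.5513 0.1425 0.1477] [0.2 0.5 1.1] [0.04 0.01 0.04] 0.0849 -0.204
grip 29.52 [0.5508 0.1432 0.1483] [-2.1  0.9  5.1] [ 0.21  0.4  -0.03] 0.0613 -0.204
```

The grip is good: opening 61 mm and side forces about 2 N. Now I turn joint 7 anticlockwise in steps and watch the moment.

```bash
python3 - <<'E'
from h import *
from plant import r
q0=r.get_obs()["joint_pos"].copy()
for d in [.1,.25,.4,.55,.7,.8,.86,.92]:
    q=q0.copy();q[6]+=d; r.set_joints(q); o=r.get_obs()
    z=R.from_quat(o["orientation"]).as_matrix()[:,2]
    print(d,round(o["clock"],2),"jaw yaw",round(np.arctan2(z[1],z[0])+.6,3),o["tool_pos"].round(4),o["contact_force"].round(1),o["torque"].round(2),"tau7",round(o["tau"][6],3),round(o["opening"],4))
E
```

```text
0.1 29.77 jaw yaw 0.099 [0.551  0.1437 0.1485] [-0.1  0.5 -0. ] [ 0.13 -0.04  0.13] tau7 -0.049 0.0614
0.25 30.03 jaw yaw 0.247 [0.551  0.1437 0.1485] [-0.2  0.8  0.4] [ 0.22 -0.03  0.13] tau7 -0.05 0.0612
0.4 30.3 jaw yaw 0.396 [0.551  0.1437 0.1484] [-0.1  2.   0.5] [ 0.28 -0.05  0.14] tau7 -0.072 0.061
0.55 30.57 jaw yaw 0.545 [0.5509 0.1436 0.1484] [-0.8  1.3  1.3] [0.33 0.11 0.12] tau7 -0.076 0.0613
0.7 30.83 jaw yaw 0.695 [0.5509 0.1436 0.1483] [-0.6  2.   2. ] [0.41 0.21 0.06] tau7 -0.042 0.0609
0.8 31.08 jaw yaw 0.796 [0.5507 0.1433 0.1485] [-1.4  2.6  3.7] [0.31 0.44 0.2 ] tau7 -0.155 0.0613
0.86 31.33 jaw yaw 0.857 [0.5505 0.1432 0.149 ] [-3.6  2.   8. ] [0.32 0.79 0.17] tau7 -0.149 0.061
0.92 31.58 jaw yaw 0.916 [0.5504 0.1432 0.1491] [-3.8  2.4  7.6] [0.32 0.92 0.13] tau7 -0.103 0.0612
```

```bash
python3 - <<'E'
from plant import r
import cv2,numpy as np,json
C=cv2.INTER_CUBIC
p=r.camera_params("wrist");json.dump({k:np.asarray(v).tolist() for k,v in p.items()},open("wp5.json","w"))
s=r.camera("side"); w=r.camera("wrist"); t=r.camera("top")
cv2.imwrite("pics/w5.png",w)
o=np.zeros((600,800,3),np.uint8);o[:330,:440]=cv2.resize(w,(440,330))
o[:330,445:795]=cv2.resize(s[150:250,205:311],(350,330),interpolation=C)
o[335:595,:520]=cv2.resize(t[195:265,175:315],(520,260),interpolation=C)
cv2.imwrite("pics/c7.png",o)
E
```

```text
(no output)
```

View pics/c7.png

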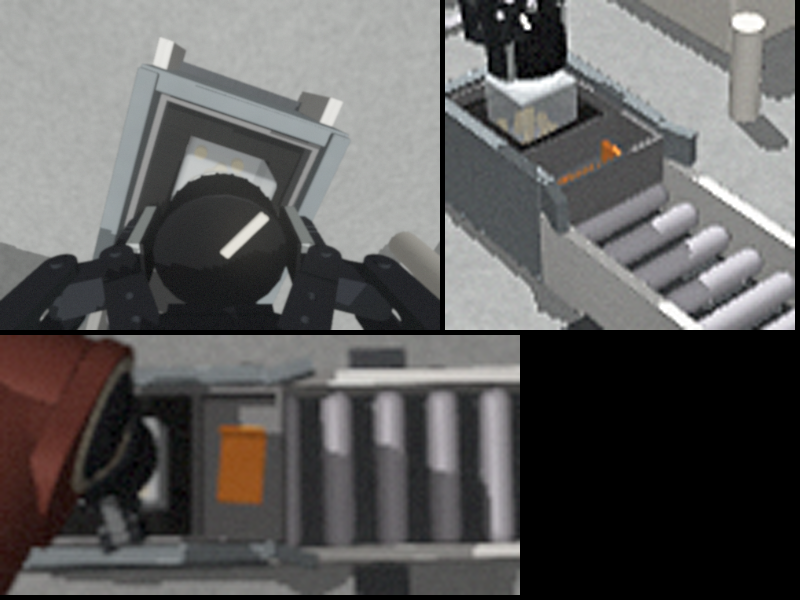

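The wrist view shows the cap has turned with the gripper: the bar still makes about the same angle in the hand, at panel (225,255) to (265,215). The jar is still square in its nest and the tote is home. I'll compute the angle and turn on in small steps.

```bash
cat > bar.py <<'E'
from h import *
def bar(p,w):
    g=cv2.cvtColor(w,cv2.COLOR_BGR2GRAY);c=np.array([282,318])
    wm=((g>140)*(np.hypot(*np.meshgrid(np.arange(560)-c[0],np.arange(420)-c[1]))<82)).astype(np.uint8); wm[:260]=0
    best=max(cv2.findContours(wm,0,1)[0],key=cv2.contourArea);b=cv2.minAreaRect(best);bp=cv2.boxPoints(b)
    L=[(bp[i]+bp[i-1])/2 for i in range(4)]
    (a,bb)=(L[0],L[2]) if np.linalg.norm(L[0]-L[2])>np.linalg.norm(L[1]-L[3]) else (L[1],L[3])
    if a[1]<bb[1]: a,bb=bb,a   # outer end is upper in picture
    A=ray(p,[a,bb],.164);d=A[1]-A[0]
    return b,np.arctan2(d[1],d[0]),np.linalg.norm(d),A[1]-.025*d/np.linalg.norm(d)
E
python3 - <<'E'
from bar import *
from plant import r
q0=r.get_obs()["joint_pos"].copy()
print(bar(r.camera_params("wrist"),cv2.imread("pics/w5.png")))
for d in [.06,.12]:
    q=q0.copy();q[6]+=d; r.set_joints(q); o=r.get_obs()
    print(d,round(o["clock"],2),o["tool_pos"].round(4),o["contact_force"].round(1),o["torque"].round(2),"tau7",round(o["tau"][6],3))
    print(bar(r.camera_params("wrist"),r.camera("wrist")))
E
```

```text
(((310.8001403808594, 299.29425048828125), (14.898919105529785, 75.78569030761719), 45.83031463623047), np.float64(1.1636160686101027), np.float64(0.026898932259780284), array([0.55345268, 0.14439074, 0.164     ]))
0.06 31.98 [0.5502 0.1425 0.1492] [-2.7  0.8  3.8] [0.04 0.52 0.09] tau7 -0.008
(((311.07000732421875, 299.0884094238281), (14.858592987060547, 75.1234359741211), 45.90938186645508), np.float64(1.2182179378988107), np.float64(0.026672762083811148), array([0.5532562 , 0.14379636, 0.164     ]))
0.12 32.28 [0.5502 0.1427 0.1492] [-3.   0.2  3.7] [-0.08  0.69  0.09] tau7 -0.007
(((310.8334045410156, 299.3286437988281), (14.897560119628906, 75.78237915039062), 45.80692672729492), np.float64(1.281371125256912), np.float64(0.02692037027580063), array([0.55320787, 0.14414928, 0.164     ]))
```

Joint torque has fallen from about −0.15 to −0.007, with the cap at about 1.28 rad in the world. The threads are free, so I stop turning and lift.

```bash
python3 - <<'E'
from bar import *
from plant import r
p0=r.get_obs()["tool_pos"].copy()
def st(s):
    o=r.get_obs();print(s,round(o["clock"],2),o["tool_pos"].round(4),o["contact_force"].round(1),o["torque"].round(2),round(o["opening"],4))
for h in(.006,.015,.042):
    print(r.move_linear(p0+[0,0,h],rate=.04,contact_N=12)); st(h)
r.pause(.5); st("hold")
C=cv2.INTER_CUBIC
s=r.camera("side"); w=r.camera("wrist"); t=r.camera("top"); cv2.imwrite("pics/w6.png",w)
o=np.zeros((600,800,3),np.uint8);o[:330,:440]=cv2.resize(w,(440,330))
o[:330,445:795]=cv2.resize(s[130:230,195:301],(350,330),interpolation=C)
o[335:595,:520]=cv2.resize(t[195:265,175:315],(520,260),interpolation=C)
cv2.imwrite("pics/c8.png",o)
E
```

```text
False
0.006 32.63 [0.5503 0.1427 0.1552] [-1.4  0.1  0.2] [-0.03  0.35  0.02] 0.0613
False
0.015 33.01 [0.551  0.1426 0.1648] [-0.5  0.1 -0.7] [ 0.01  0.06 -0.01] 0.0614
False
0.042 33.83 [0.55   0.1428 0.191 ] [ 0.2 -0.3 -0.8] [-0.   -0.03 -0.01] 0.0611
hold 34.33 [0.5502 0.1427 0.1911] [-1.2 -0.3  0.1] [-0.    0.01  0.01] 0.0612
```

View pics/c8.png

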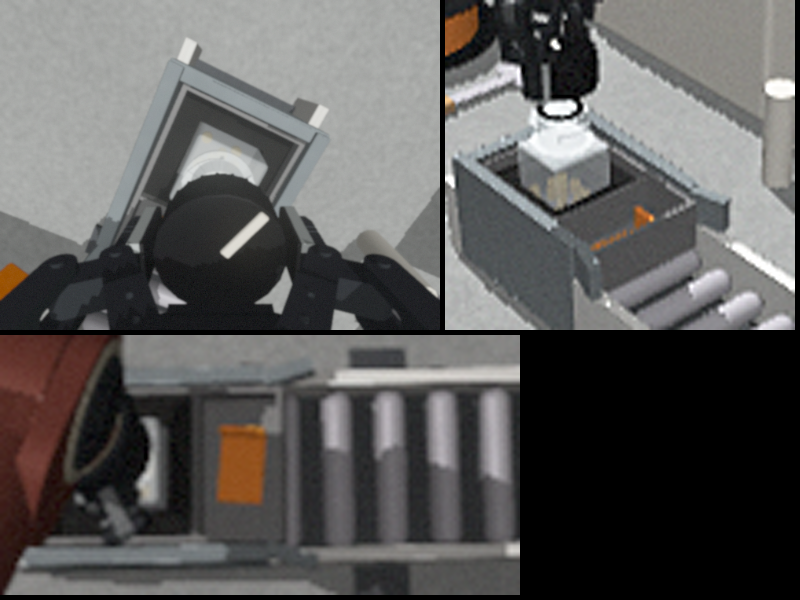

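The cap is held clear of the neck: the ring at panel (562,108) is visible below it. The jar stands in its nest, the tote hasn't moved, and the tool force is down to about 1 N. I'm handing in.

```bash
python3 - <<'E'
from plant import r
r.finish_job(); o=r.get_obs(); print(o["clock"],o["tool_pos"],o["opening"])
E
```

```text
the job is handed in; nothing more can be done
the job is handed in; nothing more can be done
```

The job is handed in at about 34 s of the 58 s allowed. The tote is home and the cap is unscrewed and held above the jar. The hand-in returned no verdict.

- **Push:** The first push, with closed fingers, stopped on the 10 N contact limit at the bay mouth. I changed to two spread fingers and pushed in small steps until the tote stopped dead at the stop (TCP y = 0.022 m, about where I expected it).
- **Unexplained drag:** Inside the bay the tote needed a steady 24–28 N, peaking at 34 N against the stop, where the task says about 1 N. I did not find out why; shifting the push 3 mm sideways removed the side force but not the drag.
- **Unscrewing:** The cap's pointer went from about 0.23 rad to 1.28 rad in the world. I stopped once the torque on the last joint had dropped from about −0.15 to −0.007 N m. That torque was well below the 0.5 N m expected, so I relied on the pointer angle from the wrist camera to confirm the turn.
- **Last checks:** I lifted the cap 42 mm, which by the TCP height puts its lower edge about 2 cm above the jar's mouth. The grip opening was 61 mm and the outside force about 1 N. The pictures showed the neck clear below the cap, the jar in its nest, the bracket in the tote and the tote unmoved.
- **Disagreements:** The top and wrist cameras differed by 2–3 mm on where the cap's axis is. I did not measure how well the cap is centred over the jar after the lift, and I did not re-measure the bystanders.

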